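# Wind down the oyster clamp with its loose crank

## Robot

A 7-joint arm with a two-finger parallel gripper is mounted at the origin on the work surface. World frame = base frame: x ahead of the robot, y to its left, z up, the work surface at z = 0. Lengths are in m, angles in rad, forces in N, time in s.
With the tool pointing down it reaches from about 0.425 to 0.875 m from the base axis. Payload 4.7 kg.
Tool frame: the origin (TCP) lies at the very end of the fingers, on their centre line; the grasp point (between the pads) lies 19 mm behind it; z points along the fingers, y is the line along which they close (so a half turn about z gives the same grasp; the last joint's range is limited). The gripper opens to 87 mm and grips with 3 to 60 N. Pads are 19 mm wide; open, the fingers measure 117 mm over their backs; the gripper's body (75 mm by 190 mm) begins 51 mm behind the grasp point.
Start: joints at [1.223, 0.321, -0.07, 1.45, 0.023, 1.371, -0.057], TCP at [0.23, -0.608, 0.223] pointing down, gripper open.
Joint ranges: [-2.86, 2.86], [-0.3, 2.09], [-1.38, 1.24], [0.06, 2.45], [-1.56, 4.7], [0.09, 2.05], [-2.69, 2.69]. Speed limits (rad/s): [2.57, 2.57, 3.14, 3.14, 3.14, 3.14, 3.14].

## Interface

Orientations are given as a unit quaternion [w, x, y, z].
In Python, from cell import manip gives the robot as it stands.
- The arm moves only by the tool arm_command, never from a script. Its argument "targets" is a list of rows, each a list of 6 numbers: the shift along the tool's x, y, z as a fraction of full scale, then the turn, a rotation vector about the tool's x, y, z as a fraction of full scale. A call has 1 to 8 rows; each row shifts and turns the commanded pose from where the row before left it, along the tool's axes as they then stand; what a row does not reach is not made up. Full scale, the value 1, is 0.15 m for a shift and pi rad for a turn. A row lasts 1/8 s, in which the tool goes at most 62.5 mm and 10.7 degrees, less where a joint would pass 70% of its speed; a pose out of reach is approached as far as the arm can. A call with a number of a shift or a turn outside -1 to 1 is refused whole. A call with a gripper value outside its range is refused whole. "fingers" is the opening, from 0 (shut) to 1 (fully open), set as the call begins (left out, the last holds). The fingers move at their own pace and stop on an object; "force" is the grip in N (left out, the last holds). Time passes only in rows, so rows that do not move let the fingers close. It gives the time, the measured TCP pose, the force, the opening and the grip force at its end, in the units of the state.
- manip.sense(): the state, without advancing time (a new reading comes with each control period).
- manip.get_image(name): name is "side" or "top" or "wrist"; returns the picture (420x560x3 uint8, red, green, blue); there is no depth.
- manip.camera_info(name): a dict with "fx", "fy", "cx", "cy" (pixels), "dist_coeffs" ([k1, k2, p1, p2, k3] as OpenCV has them; the pictures are not rectified), "eye" and "rotation" of the camera in the world; the wrist camera has in their place "tool_from_camera" (4x4, takes a point from camera to tool coordinates, whose origin is the TCP and whose axes are the flange's). Camera axes: x right, y up, looking along -z (the intrinsics and any distortion apply to the point x, -y, -z); pixel columns grow to the right and rows downward; lengths in m; the calibration is good to about 2 mm. A picture is of the moment at which its call begins: read the wrist's pose just before it. camera_info takes no time and is no camera call.
- manip.sign_off(): hands the job in; it is judged then, once.
The state is a dict: "clock": time; "joints": joint angles; "joint_velocities": joint speeds; "joint_torque": joint torques, N m; "eef_pos": TCP position; "eef_rot": TCP orientation; "wrist_force": force on the tool from outside, world axes, zero at the start; "torque": the same for the moment, N m; "opening": finger opening in m; "finger_force": force on a finger pad.
Only numpy, scipy, OpenCV 4.12 (cv2) and the standard library are available. Lean on these libraries where they do the work, as an engineer would, in place of code of your own. Each camera call takes 0.05 s, during which the arm holds its last target. There are 200 camera calls.

## Task

Fit the loose crank onto the square end of the clamp's screw until it sits fully down, and wind it clockwise until the rubber foot grips the oyster firmly, stopping well before the shell cracks. Then lift the crank off, leaving the oyster clamped tight, and lay it flat, knob up, on the counter well clear of the clamp. Never force the crank on, and leave the other oysters, the knife and the bowl alone.

Things in the scene. Friction and masses are not known exactly. Their poses are not given: they have to be found in the camera images.
- clamp: Steel screw clamp bolted to the counter: base plate 130 x 160 mm, two round columns 58 mm either side (y) of the screw, bridge 40 x 146 mm with its top 146 mm above the counter, nut on it to 154 mm. Origin: centre of the base's underside, under the upright screw's axis; z up.
- square_end (a point): Middle of the top of the screw's square end: 14 mm square, 26 mm tall (top 3 mm tapered), standing on a round shoulder 26 mm across on which the crank comes to rest. Its x and y axes are square to the flats, z up. 223 to 232 mm above the counter at the start; turns with the screw and sinks 16 mm per turn.
- spindle: The screw. Clockwise seen from above lowers the foot. A tight nut holds it wherever it is left. Turning it freely takes about 6 N at the crank's knob, and 0.042 N more per N of clamping: 8 N when just firm, 14 N when the shell cracks. With the knob held still between strokes about 2 N stay when free, 3 to 4 N more at 80 to 100 N of clamping.
- foot: Steel cup at the screw's lower end, 44 mm across, with a rubber buffer 37 mm across; moves up and down with the screw without turning. Origin: centre of the rubber's underside when unloaded (the pose does not show its squeeze). 22 to 36 mm above the shell at the start. The rubber gives way 1 mm per 20 N.
- crank_hub (a point): Loose crank, lying flat at the start: centre of its square hub (32 x 32 x 34 mm, half-way up). Through the hub, upright, goes a square hole of 15.6 mm, bevelled at the underside, with sides parallel to the hub's. x points along the arm (22 mm wide, 12 mm thick, flush with the underside) to the knob; z up. On the shoulder its centre is 9 mm below square_end.
- crank: The whole crank, steel, about 0.35 kg. Origin: centre of the hub's underside, 17 mm below its centre; same axes.
- knob_mid (a point): Middle of the crank's upright black knob, a 23 mm thick, 50 mm tall cylinder that spins freely on its pin; 60 mm along the arm from the hub's axis, 40 mm above the crank's underside (so it spans 15 to 65 mm).
- oyster: The oyster in the clamp, lying in a shallow cradle on a rubber mat 20 mm above the counter. About 104 x 66 mm and 38 mm thick at its crown, but rough and domed, so that where the foot meets it is only known to some 3 mm. Origin: centre of its underside. It is held firmly from 50 N of clamping; the shell cracks at 200 N.
- oyster_b_center (a point): Second oyster, 98 x 70 x 36 mm, its centre; lies on the blue board (15 mm thick). To be left alone.
- oyster_c_center (a point): Third oyster, 110 x 64 x 34 mm, its centre; lies on the blue board. To be left alone.
- knife_center (a point): Oyster knife, wooden handle 84 mm, blade 64 mm along +x, lies on the blue board; point inside the handle, 12 mm up. To be left alone.
- bowl_center (a point): Steel bowl, 110 mm across, 50 mm high, on the counter; its centre, half-way up. To be left alone.
There are look-alikes about, which are no part of the job. Leave any green look-alike of the oyster alone.

How it is judged:
On the way, in this order (a step that is already met when the one before it is completed fails the run):
1. the crank sits fully down on the square end (within 4 mm of the shoulder) (horizontal distance between crank_hub and square_end below 0.004 m and z of crank_hub in the frame of square_end below -0.005 m and angle between the z axis of crank_hub and the z axis of square_end, either way round below 0.12 rad), for 0.2 s.
2. the screw has been wound down with the crank still on it, and the foot holds the oyster with at least 50 N (contact force between foot and oyster above 50 N and horizontal distance between crank_hub and square_end below 0.004 m and z of crank_hub in the frame of square_end below 0 m), for 0.2 s.
At the end, for the whole second after the job is handed in: The foot presses the oyster with more than 50 N and the oyster has not shifted by 15 mm; the crank lies flat (within 7 degrees, knob up) and at rest on the counter or the board, its hub at least 140 mm from the clamp's axis (contact force between foot and oyster above 50 N and height (world z) of crank_hub below 0.036 m and angle between crank_hub's own z axis and vertical below 0.12 rad and horizontal distance between crank_hub and clamp above 0.14 m and linear speed of crank below 0.02 m/s and distance of oyster from where it was at the start of the episode below 0.015 m); the robot touches nothing.
It fails at once if the shell is cracked: the foot presses the oyster with more than 200 N (contact force between foot and oyster above 200 N).
It fails at once if the crank is forced onto the screw: pressed on it with more than 40 N while not yet half-way down the square (contact force between crank and spindle above 40 N and z of crank_hub in the frame of square_end above 0.004 m).
It fails at once if another oyster, the knife or the bowl is moved by more than 15 mm (distance of any of oyster_b_center, oyster_c_center, knife_center, bowl_center from where it was at the start of the episode above 0.015 m).
It also fails if it takes over 72 s, if anything falls off the work surface, if the arm or the gripper's body presses on something with over 40 N, if the wrist force passes 120 N, or if a joint passes its speed limit or range.

## Working session

There is one attempt and no reset: what is moved stays moved. The work goes in short steps, Python scripts to look and compute and a tool call to move; the robot and the scene stay as the last step left them, time stands still between calls to the robot, and variables do not carry over. Pictures are saved under pics/ and viewed, at most 10 in all, crops included, and the job is handed in when it is done.

Besides the shell and the picture viewer there is one more tool, called after "Emit:" by a JSON object that holds its "op" and its "data", one argument or row to a line. arm_command: Moves the arm, as the interface text tells. Shift numbers are shares of 0.15 m and turn numbers shares of pi rad, none past 1 either way. Its arguments: {"type":"object","properties":{"targets":{"type":"array","items":{"type":"array","items":{"type":"number"}}},"fingers":{"type":"number"},"force":{"type":"number"}},"required":["targets"]}

```bash
mkdir -p pics; ls
cat > h.py <<'E'
import numpy as np,cv2
from cell import manip
from scipy.spatial.transform import Rotation as R
def q(w): return R.from_quat([w[1],w[2],w[3],w[0]])
def cam(n,s=None):
    c=manip.camera_info(n);K=np.array([[c['fx'],0,c['cx']],[0,c['fy'],c['cy']],[0,0,1]]);D=np.array(c['dist_coeffs'],float)
    if n=='wrist':
        s=s or manip.sense();T=np.array(c['tool_from_camera']);Rt=q(s['eef_rot']).as_matrix()
        return K,D,Rt@T[:3,:3],Rt@T[:3,3]+np.array(s['eef_pos'])
    r=np.array(c['rotation'])
    if r.shape!=(3,3): r=q(r).as_matrix()
    return K,D,r,np.array(c['eye'])
def ray(C,u,v):
    K,D,Rm,e=C
    p=cv2.undistortPoints(np.array([[[u,v]]],float),K,D)[0,0]
    return e,Rm@np.array([p[0],-p[1],-1])
def atz(C,u,v,z):
    e,d=ray(C,u,v);return e+d*(z-e[2])/d[2]
def proj(C,P):
    K,D,Rm,e=C
    p=(np.atleast_2d(P)-e)@Rm;p=p*[1,-1,-1]
    return cv2.projectPoints(p.reshape(-1,1,3),np.zeros(3),np.zeros(3),K,D)[0][:,0]
def tri(C1,p1,C2,p2):
    A=[];b=[]
    for C,p in((C1,p1),(C2,p2)):
        e,d=ray(C,*p);d=d/np.linalg.norm(d);M=np.eye(3)-np.outer(d,d);A.append(M);b.append(M@e)
    A=np.vstack(A);b=np.hstack(b);x=np.linalg.lstsq(A,b,rcond=None)[0];return x,np.linalg.norm(A@x-b)
def snap(n,f):
    im=manip.get_image(n);cv2.imwrite('pics/'+f,im[:,:,::-1]);return im
E
python3 - <<'E'
from h import *
print(manip.sense())
for n in('side','top'): 
    snap(n,n+'0.png');print(manip.camera_info(n))
print(manip.camera_info('wrist'))
E
```

```text
pics
{'clock': 0.0, 'joints': array([ 1.2231247 ,  0.32184284, -0.07009464,  1.45168126,  0.02262389,
        1.37081073, -0.0568865 ]), 'joint_velocities': array([ 0.0015291 , -0.00109581, -0.0020608 , -0.00163959, -0.00203934,
        0.00075974,  0.00131717]), 'joint_torque': array([-1.15501807e-04, -4.91291106e+01, -4.04077694e-01, -3.12526202e+01,
       -6.37966348e-02,  4.38262720e-02,  2.00776785e-04]), 'eef_pos': array([ 0.22980683, -0.60741843,  0.22144559]), 'eef_rot': array([-9.48934011e-04,  9.83678998e-01,  1.79929632e-01, -2.34336273e-04]), 'wrist_force': array([-0.38306413,  0.46723827, -0.19777257]), 'torque': array([-0.0248306 ,  0.00074071,  0.03426317]), 'finger_force': 0.0, 'opening': 0.08717421256504773}
{'fx': 441.3973962168272, 'fy': 441.3973962168272, 'cx': 280.01698057067205, 'cy': 217.8367187694534, 'dist_coeffs': array([-0.01885797,  0.        ,  0.        ,  0.        ,  0.        ]), 'eye': array([0.50786545, 0.685493  , 0.92094543]), 'rotation': array([-0.00368555, -0.0102006 ,  0.33771944,  0.94118433])}
{'fx': 432.2646963698543, 'fy': 432.2646963698543, 'cx': 283.1990651084549, 'cy': 211.426177157983, 'dist_coeffs': array([-0.13523028,  0.        ,  0.        ,  0.        ,  0.        ]), 'eye': array([0.48515588, 0.0370493 , 0.98690882]), 'rotation': array([-0.70431296, -0.02644818,  0.01769966,  0.70917591])}
{'fx': 350.60585462483743, 'fy': 350.60585462483743, 'cx': 280.81707187216244, 'cy': 206.96903328571662, 'dist_coeffs': array([-0.0672315,  0.       ,  0.       ,  0.       ,  0.       ]), 'tool_from_camera': array([[ 3.89226998e-04,  9.68704195e-01,  2.48217709e-01,
         6.74646504e-02],
       [ 9.99999906e-01, -4.23999910e-04,  8.66317318e-05,
         4.22107960e-05],
       [ 1.89164808e-04,  2.48217652e-01, -9.68704269e-01,
        -1.61572051e-01],
       [ 0.00000000e+00,  0.00000000e+00,  0.00000000e+00,
         1.00000000e+00]])}
```

View pics/top0.png

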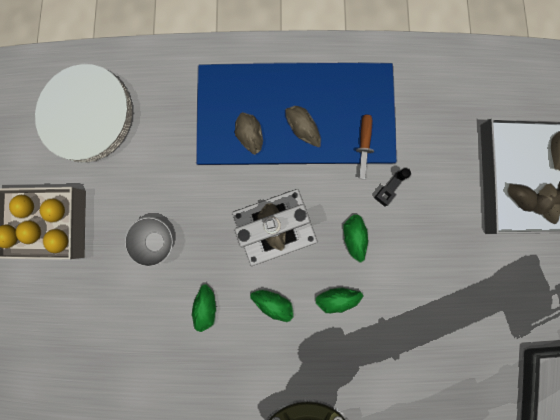

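View pics/side0.png

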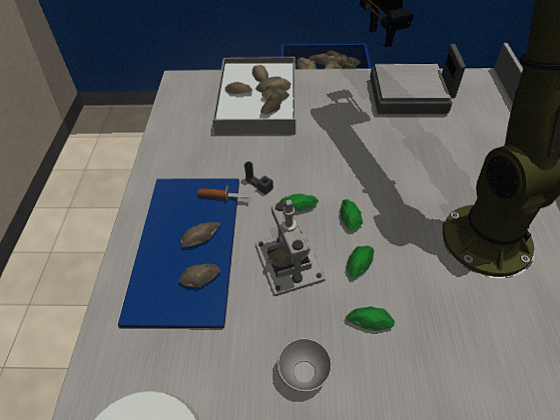

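The top view shows the clamp with its screw at about (271,225), the crank hub at (384,196) and its knob at (404,173). In the side view the screw top is near (288,207) and the crank near (258,180). I'll enlarge both.

Run:
```python
from h import *
a=cv2.imread('pics/top0.png');b=cv2.imread('pics/side0.png')
A=cv2.resize(a[155:255,225:425],None,fx=4,fy=4,interpolation=cv2.INTER_CUBIC)[:, :800]
cv2.imwrite('pics/c1.png',A)
B=cv2.resize(b[155:295,225:335],None,fx=4.2,fy=4.2,interpolation=cv2.INTER_CUBIC)
cv2.imwrite('pics/c2.png',B)
T=cam('top');S=cam('side')
print('hub',atz(T,384,196,.034),atz(S,267,184,.034))
print('knob',atz(T,404,173,.065),atz(S,249,164,.065))
print('sq',atz(T,271,225,.228),atz(S,288,203,.228),tri(T,(271,225),S,(288,203)))
```

```text
hub [ 0.5775294  -0.17579982  0.034     ] [ 0.57070091 -0.16702907  0.034     ]
knob [ 0.62437811 -0.2140916   0.065     ] [ 0.62147902 -0.21481131  0.065     ]
sq [0.50890525 0.06787745 0.228     ] [0.5111983  0.07450778 0.228     ] (array([0.51018366, 0.06814444, 0.22071725]), np.float64(0.001485527285325783))
```

View pics/c1.png

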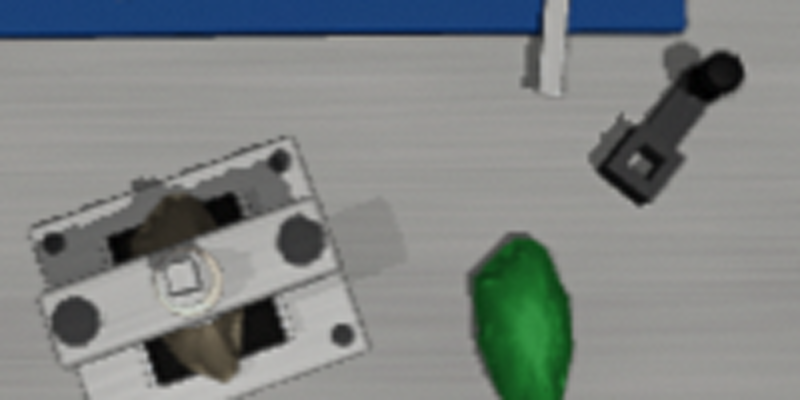

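View pics/c2.png

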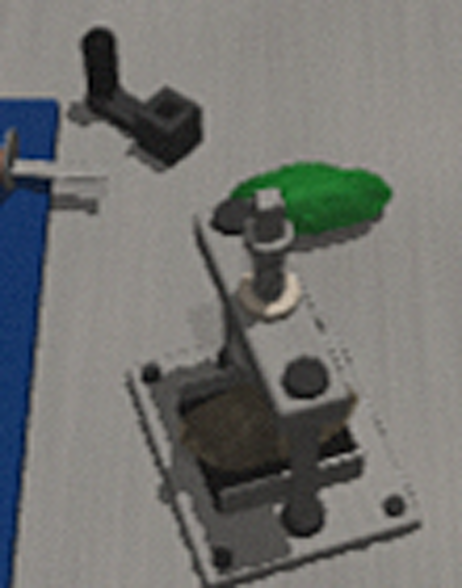

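The zoomed views put the square top at top-view (270.8,224) and side-view (289,202.6). The hub hole is at (385.5,196.3) and the knob top at (405.5,173.3). The arm's yaw is about -40° and the hub about (0.575,-0.173). I'm moving over the crank for a wrist view.

Emit:
{"op": "arm_command", "data": {
  "targets": [
    [0.264, -0.159, 0, 0, 0, 0],
    [0.264, -0.159, 0, 0, 0, 0],
    [0.264, -0.159, 0, 0, 0, 0],
    [0.264, -0.159, 0, 0, 0, 0],
    [0.264, -0.159, 0, 0, 0, 0],
    [0.264, -0.159, 0, 0, 0, 0],
    [0.264, -0.159, 0, 0, 0, 0],
    [0.264, -0.159, 0, 0, 0, 0]
  ],
  "fingers": 1
}}

```text
clock: 1.1
eef_pos: [0.4593, -0.316, 0.2222]
eef_rot: [-0.0, 0.984, 0.18, -0.0]
wrist_force: [-0.3, -0.0, 1.0]
opening: 0.0874
finger_force: 0.0
```

Emit:
{"op": "arm_command", "data": {
  "targets": [
    [0.264, -0.159, 0, 0, 0, 0],
    [0.264, -0.159, 0, 0, 0, 0],
    [0.264, -0.159, 0, 0, 0, 0],
    [0.264, -0.159, 0, 0, 0, 0],
    [0, 0, 0, 0, 0, -0.0555],
    [0, 0, 0, 0, 0, -0.0555],
    [0, 0, 0, 0, 0, -0.0555],
    [0, 0, 0, 0, 0, -0.0555]
  ]
}}

```text
clock: 2.1
eef_pos: [0.5728, -0.172, 0.2219]
eef_rot: [-0.0, 0.862, 0.508, -0.0]
wrist_force: [0.1, -0.0, 0.3]
opening: 0.087
finger_force: 0.0
```

Emit:
{"op": "arm_command", "data": {
  "targets": [
    [0, 0, 0, 0, 0, -0.0555],
    [0, 0, 0, 0, 0, -0.0555],
    [0, 0, 0, 0, 0, -0.0555],
    [0, 0, 0, 0, 0, -0.0555],
    [0, 0, 0, 0, 0, -0.0555],
    [0, 0, 0, 0, 0, -0.0555],
    [0, 0, 0, 0, 0, -0.0555],
    [0, 0, 0, 0, 0, -0.0555]
  ]
}}

```text
clock: 3.1
eef_pos: [0.5728, -0.172, 0.222]
eef_rot: [-0.0, 0.334, 0.942, -0.0]
wrist_force: [-0.5, -0.3, 0.3]
opening: 0.087
finger_force: 0.0
```

```bash
cat >> h.py <<'E'
def st():
    s=manip.sense();X=q(s['eef_rot']).as_matrix()
    print('t%.2f'%s['clock'],'pos',np.round(s['eef_pos'],4),'xyaw%.2f'%np.degrees(np.arctan2(X[1,0],X[0,0])),'zax',np.round(X[:,2],3),'F',np.round(s['wrist_force'],2),'M',np.round(s['torque'],2),'op%.4f'%s['opening'],'ff%.1f'%s['finger_force'],'j7 %.2f'%s['joints'][6])
    return s
def grayview(im,f,box=None,k=1):
    if box: im=im[box[1]:box[3],box[0]:box[2]]
    cv2.imwrite('pics/'+f,cv2.resize(im[:,:,::-1],None,fx=k,fy=k,interpolation=cv2.INTER_CUBIC))
E
python3 - <<'E'
from h import *
s=st();snap('wrist','w1.png')
C=cam('wrist',s)
print(proj(C,[[.575,-.173,.034],[.623,-.2145,.065]]))
E
```

```text
t3.10 pos [ 0.5728 -0.172   0.222 ] xyaw140.94 zax [-0.001  0.    -1.   ] F [-0.48 -0.3   0.34] M [-0.02 -0.15  0.05] op0.0870 ff0.0 j7 1.00
[[281.50487085 188.31357252]
 [279.47490871 258.38120081]]
```

View pics/w1.png

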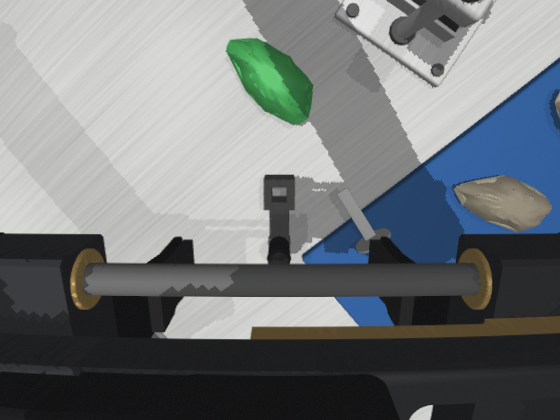

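The wrist view shows the hub with its hole at about (279,191) and the arm running straight down the picture, so yaw is aligned. The knife tip is at (340,190), so I'll use a narrower opening.

Run:
```python
from h import *
im=cv2.imread('pics/w1.png');g=cv2.cvtColor(im,cv2.COLOR_BGR2GRAY)
s=manip.sense();C=cam('wrist',s)
print(g[172:214:2,258:302:2])
T=np.array(s['eef_pos']);Rm=q(s['eef_rot']).as_matrix()
for p in([0,0,0],[0,0,-.019],[0,0,-.03],[-.06,0,-.03]): print(p,proj(C,T+Rm@np.array(p)))
for v in(190,191,192): print(atz(C,279.3,v,.034))
```

```text
[[212 216 215 211 211 211 210 213 214 212 210 206 208 212 210 210 209 210
  212 211 207 210]
 [216 213 210 199 158 157 159 162 159 157 154 155 158 157 158 157 157 161
  198 207 211 214]
 [213 211 206 135  48  47  47  48  48  48  47  48  48  48  48  48  46  48
  144 178 137 215]
 [211 206 195  86  46  45  44  47  48  47  44  44  45  46  45  44  47  46
   81 137 138 167]
 [211 198 197  81  64  65  64  66  69  63  64  64  65  70  65  64  65  67
   78 137 134 134]
 [211 199 200  78  66  67  68  68  68  66  65  66  68  66  68  67  68  68
   80 134 135 134]
 [214 202 196  91  67  66  67  68  67  69  67  65  67  68  67  68  66  67
   79 136 133 134]
 [214 196 194  86  66  67  67  69  67  67  68  65  66  67  66  68  67  66
   79 132 134 134]
 [211 192 194  82  67  67  66  98 118 117 112 113 114 116  89  66  68  67
   78 135 133 130]
 [203 195 199  85  68  67  67 118 135 134 135 124 123 122  88  67  67  68
   79 131 132 136]
 [202 199 196  78  67  67  67  97 133 135 136 124 120 118  88  67  67  68
   79 133 135 137]
 [213 198 194  78  66  68  67  97 135 137 137 122 119 120  89  67  67  66
   
[... 444 characters left out ...]
6  67  66  69  65
   90 133 136 136]
 [211 200 199 100  68  66  65  66  66  68  66  65  66  66  66  67  66  68
   90 136 136 133]
 [214 202 198  93  68  67  66  65  66  66  68  66  67  65  66  67  65  67
   92 136 132 131]
 [214 211 212 177 169 164  69  64  64  65  64  66  64  64  64  62 113 110
  117 131 132 133]
 [211 213 211 207 209 195  70  64  64  64  64  64  65  64  64  59 136 134
  130 133 133 128]]
[0, 0, 0] [[280.86259846 258.11493189]]
[0, 0, -0.019] [[280.87385987 274.77728458]]
[0, 0, -0.03] [[280.88166716 286.33190502]]
[-0.06, 0, -0.03] [[280.82419223 402.85008421]]
[ 0.57491862 -0.17594915  0.034     ]
[ 0.57572702 -0.17659936  0.034     ]
[ 0.57653654 -0.17725047  0.034     ]
```

Emit:
{"op": "arm_command", "data": {
  "targets": [
    [-0.061, -0.011, 0, 0, 0, 0],
    [0, 0, 0.24, 0, 0, 0],
    [0, 0, 0.24, 0, 0, 0],
    [0, 0, 0.24, 0, 0, 0],
    [0, 0, 0.24, 0, 0, 0],
    [0, 0, 0.24, 0, 0, 0],
    [0, 0, 0.15, 0, 0, 0],
    [0, 0, 0.09, 0, 0, 0]
  ],
  "fingers": 0.62
}}

```text
clock: 4.15
eef_pos: [0.5787, -0.1795, 0.0049]
eef_rot: [-0.001, 0.338, 0.941, -0.0]
wrist_force: [-0.7, -0.3, -0.4]
opening: 0.054
finger_force: 0.0
```

Emit:
{"op": "arm_command", "data": {
  "targets": [
    [0, 0, 0, 0, 0, 0],
    [0, 0, 0, 0, 0, 0],
    [0, 0, 0, 0, 0, 0],
    [0, 0, 0, 0, 0, 0],
    [0, 0, 0, 0, 0, 0]
  ],
  "fingers": 0,
  "force": 45
}}

```text
clock: 4.78
eef_pos: [0.5799, -0.1797, 0.0077]
eef_rot: [0.001, 0.337, 0.941, -0.0]
wrist_force: [-0.5, -0.5, 5.7]
opening: 0.0314
finger_force: 45.0
```

Run:
```python
from h import *
st()
T=cam('top');S=cam('side')
x,e=tri(T,(270.75,224),S,(289,202.6));print(x,e)
for z in(.223,.228,.232): print(atz(T,270.75,224,z),atz(S,289,202.6,z))
```

```text
t4.78 pos [ 0.5799 -0.1797  0.0077] xyaw140.59 zax [ 0.001 -0.001 -1.   ] F [-0.5  -0.48  5.75] M [-0.09  0.16 -0.  ] op0.0314 ff45.0 j7 0.89
[0.50998224 0.06855977 0.22258875] 0.0012237324620712358
[0.51083371 0.06851423 0.223     ] [0.50911711 0.06897737 0.223     ]
[0.51066564 0.06830828 0.228     ] [0.50910814 0.07339402 0.228     ]
[0.51053118 0.06814352 0.232     ] [0.50910097 0.07692734 0.232     ]
```

Emit:
{"op": "arm_command", "data": {
  "targets": [
    [0, 0, -0.2, 0, 0, 0],
    [0, 0, -0.357, 0, 0, 0],
    [0, 0, -0.357, 0, 0, 0],
    [0, 0, -0.357, 0, 0, 0],
    [0, 0, -0.357, 0, 0, 0],
    [0, 0, -0.357, 0, 0, 0],
    [0, 0, -0.357, 0, 0, 0],
    [0, 0, -0.357, 0, 0, 0]
  ]
}}

```text
clock: 5.78
eef_pos: [0.5786, -0.1789, 0.412]
eef_rot: [-0.001, 0.337, 0.942, -0.0]
wrist_force: [0.4, -0.9, -3.5]
opening: 0.0315
finger_force: 45.0
```

Emit:
{"op": "arm_command", "data": {
  "targets": [
    [0.21, 0.142, 0, 0, 0, 0],
    [0.21, 0.142, 0, 0, 0, 0],
    [0.21, 0.142, 0, 0, 0, 0],
    [0.21, 0.142, 0, 0, 0, 0],
    [0.21, 0.142, 0, 0, 0, 0],
    [0.21, 0.142, 0, 0, 0, 0],
    [0.21, 0.142, 0, 0, 0, 0],
    [0, 0, 0, 0, 0, 0]
  ]
}}

```text
clock: 6.78
eef_pos: [0.5016, 0.0807, 0.411]
eef_rot: [-0.0, 0.333, 0.943, 0.0]
wrist_force: [0.4, -0.1, -4.0]
opening: 0.0312
finger_force: 45.0
```

Run:
```python
from h import *
s=st();im=snap('wrist','w2.png');C=cam('wrist',s)
p=proj(C,[.5105,.0685,.224])[0];print(p)
u,v=p.astype(int)
grayview(im,'w2c.png',(u-60,v-45,u+60,v+65),5)
print(u-60,v-45)
```

```text
t6.78 pos [0.5016 0.0807 0.411 ] xyaw141.05 zax [-0.001  0.    -1.   ] F [ 0.41 -0.08 -3.98] M [ 0.06 -0.1   0.01] op0.0312 ff45.0 j7 0.67
[277.0041266  200.33165836]
217 155
```

View pics/w2c.png

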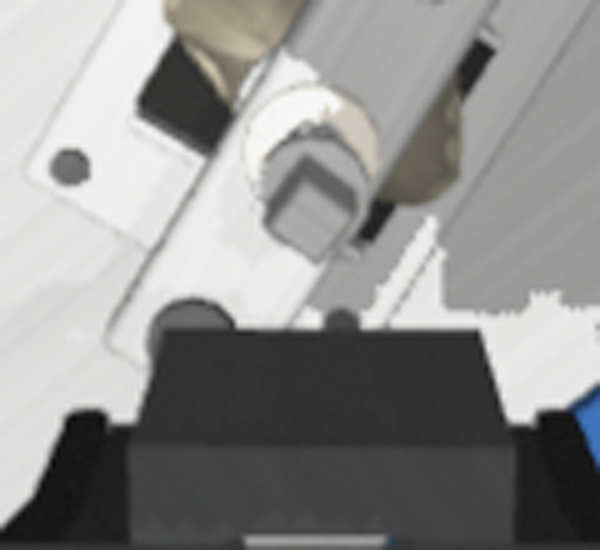

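The crop shows the square end about 45° off the tool axes. Its top face is centred near crop (313,210), which is full-image (279.6,197). The crank is held with the hub centred between the fingers.

Run:
```python
from h import *
g=cv2.cvtColor(cv2.imread('pics/w2.png'),cv2.COLOR_BGR2GRAY)
np.set_printoptions(linewidth=250)
print(g[180:210,266:294])
```

```text
[[208 239 246 246 246 246 246 246 241 227 170 171 168 140 132 125 126 147 176 196 200 200 201 200 198 169 158 168]
 [206 242 242 245 246 246 246 245 208 132 119 157 145 121 116 121 114 121 144 176 196 200 200 200 199 188 164 166]
 [228 245 243 245 246 246 242 221 153 103 111 122 132 128 117 115 105 105 122 153 189 200 199 199 199 197 172 165]
 [240 246 246 246 246 242 197 124 118 136 147 158 167 162 156 151 147 140 126 128 164 192 199 199 199 196 175 164]
 [242 246 245 246 242 199 137 143 156 168 172 173 175 176 176 175 175 171 156 133 125 162 192 199 198 197 175 164]
 [241 245 245 242 204 135 150 171 174 173 172 160 155 169 175 175 174 174 173 162 142 129 161 191 198 197 174 164]
 [237 244 242 217 147 146 168 173 174 173 160 129 118 139 165 174 174 174 174 173 163 146 135 180 198 197 179 168]
 [237 244 237 202 164 165 169 170 172 166 133 101  98 106 130 155 170 174 174 173 168 169 146 163 190 196 184 168]
 [232 243 231 203 179 170 169 167 162 141 107  94  98 100  99 119 146 168 173 174 173 172 164 136 178 194 180 160]
 [228 242 228 182 168 168 169 163 140 111  96  94  95  99 100  99
[... 1650 characters left out ...]
 150 163]
 [227 227 226 224 225 226 221 211 205 178 155 166 171 171 169 166 147 136 140 149 152 141 115 111 139 150 159 162]
 [227 227 225 224 226 230 231 232 234 224 194 168 165 170 171 153 154 147 136 147 163 166 154 136 154 163 163 163]
 [229 226 224 229 232 233 235 235 235 236 232 218 173 155 155 147 158 141 137 143 148 155 166 151 157 163 163 165]
 [233 226 229 234 235 235 235 235 235 237 237 235 217 176 156 177 165 149 154 157 153 155 157 154 160 162 164 164]
 [235 231 233 235 234 235 235 235 236 237 235 233 232 222 203 197 165 159 164 164 163 161 158 161 162 162 164 163]
 [234 234 235 234 235 236 234 235 236 236 234 232 234 231 216 180 154 159 164 163 161 160 163 162 162 164 163 163]]
```

```bash
cat > sq.py <<'E'
from h import *
UL=[(276.1,193),(275.2,194),(274.5,195),(273.6,196),(272.8,197),(272,198),(271.2,199)]
UR=[(279,192.1),(280.4,193),(281.8,194),(283.2,195),(284.5,196),(285.8,197)]
LR=[(285.7,199),(284.9,200),(284,201),(283.3,202),(282.5,203),(281.7,204),(281,205)]
LL=[(272.3,201),(273.6,202),(275,203),(276.1,204),(277.5,205),(278.8,206)]
s=manip.sense();C=cam('wrist',s)
for z in(.223,.226,.23):
    L=[]
    for E in(UL,UR,LR,LL):
        P=np.array([atz(C,*p,z)[:2] for p in E]);c=P.mean(0);d=np.linalg.svd(P-c)[2][0];L.append((c,d));print('ang %.1f'%(np.degrees(np.arctan2(d[1],d[0]))%90),end=' ')
    X=lambda a,b:(lambda t:a[0]+t[0]*a[1])(np.linalg.solve(np.c_[a[1],-b[1]],b[0]-a[0]))
    c=[X(L[i],L[(i+1)%4]) for i in range(4)];m=np.mean(c,0)
    print('z',z,'ctr',m.round(4),'sides',[round(np.linalg.norm(c[i]-c[i-1])*1e3,1) for i in range(4)])
m=proj(C,[*m,.23])[0];print(m)
T=cam('top');S=cam('side')
A=[];b=[]
for K,p in((C,m),(T,(270.75,224)),(S,(289,202.6))):
    e,d=ray(K,*p);d/=np.linalg.norm(d);M=np.eye(3)-np.outer(d,d);A.append(M);b.append(M@e)
A=np.vstack(A);b=np.hstack(b);x=np.linalg.lstsq(A,b,rcond=None)[0];print(x,(A@x-b).reshape(3,3).round(4))
h0=np.array([.5788,-.1791])
E
python3 sq.py
```

```text
ang 12.2 ang 14.4 ang 13.5 ang 12.3 z 0.223 ctr [0.5112 0.0676] sides [np.float64(11.6), np.float64(11.5), np.float64(12.0), np.float64(11.8)]
ang 12.2 ang 14.4 ang 13.5 ang 12.3 z 0.226 ctr [0.5107 0.0681] sides [np.float64(11.5), np.float64(11.4), np.float64(11.9), np.float64(11.7)]
ang 12.2 ang 14.4 ang 13.5 ang 12.3 z 0.23 ctr [0.51   0.0687] sides [np.float64(11.3), np.float64(11.3), np.float64(11.7), np.float64(11.6)]
[278.66467895 198.77788916]
[0.51039646 0.06822057 0.22274262] [[-0.0008  0.0006 -0.0002]
 [-0.0004 -0.0003 -0.    ]
 [ 0.0013 -0.0003  0.0003]]
```

Run:
```python
from h import *
s=manip.sense();C=cam('wrist',s);T=np.array(s['eef_pos']);Rm=q(s['eef_rot']).as_matrix()
for d in(0,.0012,.0025):
  for z0 in (.005,.0077): print(d,z0,proj(C,[T+Rm@np.array(p) for p in([.016+d,-.016,z0],[.016+d,.016,z0],[.016+d,-.016,z0-.034],[.016+d,.016,z0-.034])]).round(1).tolist())
g=cv2.cvtColor(cv2.imread('pics/w2.png'),cv2.COLOR_BGR2GRAY)
np.set_printoptions(linewidth=250)
print(g[212:252,262:300:8].T);print(g[232,236:250],g[232,308:326],g[226,240:252],g[226,308:322])
```

```text
0 0.005 [[248.7, 224.2], [313.1, 224.2], [241.2, 249.1], [320.6, 249.1]]
0 0.0077 [[249.2, 222.6], [312.6, 222.6], [242.0, 246.7], [319.8, 246.7]]
0.0012 0.005 [[248.6, 221.9], [313.1, 221.9], [241.2, 246.3], [320.6, 246.3]]
0.0012 0.0077 [[249.1, 220.3], [312.6, 220.4], [241.9, 244.0], [319.9, 244.0]]
0.0025 0.005 [[248.6, 219.4], [313.2, 219.4], [241.1, 243.3], [320.7, 243.3]]
0.0025 0.0077 [[249.0, 217.9], [312.7, 217.9], [241.8, 241.0], [320.0, 241.0]]
[[233 229 226 224 215 154  74  82  75  50  50  51  51  51  50  50  49  49  50  51  51  50  51  50  51  51  49  49  49  50  49  49  60  67  67  66  67  66  67  68]
 [235 234 235 235 235 231 225 222 174  76  51  51  51  50  52  51  50  50  51  50  50  50  51  50  50  51  51  51  50  49  47  47  59  67  67  68  69  70  69  69]
 [218 200 174 159 208 231 232 233 189  78  50  50  51  50  50  51  50  50  50  51  51  49  50  51  49  49  48  46  47  48  47  48  59  67  66  65  66  66  65  65]
 [162 162 160 160 140  97  73  75  66  55  51  50  50  49  50  51  50  50  50  51  50  50  49  51  50  51  49  49  48  49  49  49  60  67  68  68  67  66  67  67]
 [229 234 233 233 230 222 206 177 131  77  48  49  48  48  47  49  49  49  48  48  49  49  50  50  51  53  52  51  50  49  49  48  61  67  68  68  68  67  67  67]]
[220 220 220 221 222 221 219 218 219 208 132  50  49  50] [ 49  48  49  49  49  49  47  49 149 221 231 229 228 228 228 229 231 231] [213 209 212 218 223 227 185 109  64  51  51  50] [ 49  48  47  48  48  48 127 217 230 231 232 233 233 232]
```

Emit:
{"op": "arm_command", "data": {
  "targets": [
    [0, 0, 0, 0, 0, 0.0527],
    [0, 0, 0, 0, 0, 0.0527],
    [0, 0, 0, 0, 0, 0.0527],
    [0, 0, 0, 0, 0, 0.0527],
    [-0.105, 0.041, 0.2, 0, 0, 0],
    [0, 0, 0.2, 0, 0, 0],
    [0, 0, 0.2, 0, 0, 0],
    [0, 0, 0, 0, 0, 0]
  ]
}}

```text
clock: 7.82
eef_pos: [0.5114, 0.0603, 0.3186]
eef_rot: [-0.002, 0.626, 0.78, -0.002]
wrist_force: [-0.5, 0.4, -3.4]
opening: 0.0318
finger_force: 45.0
```

Run:
```python
from h import *
s=st();snap('wrist','w3.png');X=q(s['eef_rot']).as_matrix();d=np.array([.5109,.0679,0])-(s['eef_pos']+X@[.0012,0,0]);print('err tool',(X.T@d).round(4))
C=cam('wrist',s);print(proj(C,[.5109,.0679,.223]))
```

```text
t7.83 pos [0.5114 0.0603 0.3186] xyaw102.55 zax [-0.006 -0.    -1.   ] F [-0.52  0.41 -3.42] M [ 0.03 -0.    0.01] op0.0318 ff45.0 j7 0.03
err tool [0.0061 0.003  0.3186]
[[283.10185318 199.42256283]]
```

Run:
```python
from h import *
g=cv2.cvtColor(cv2.imread('pics/w3.png'),cv2.COLOR_BGR2GRAY)
cv2.imwrite('pics/w3c.png',cv2.resize(g[160:250,230:330],None,fx=6,fy=6,interpolation=cv2.INTER_CUBIC))
st()
```

```text
t7.88 pos [0.5125 0.0608 0.3206] xyaw102.57 zax [-0.002 -0.    -1.   ] F [ 0.12  0.11 -2.62] M [ 0.06 -0.09 -0.  ] op0.0313 ff45.0 j7 0.03
```

View pics/w3c.png

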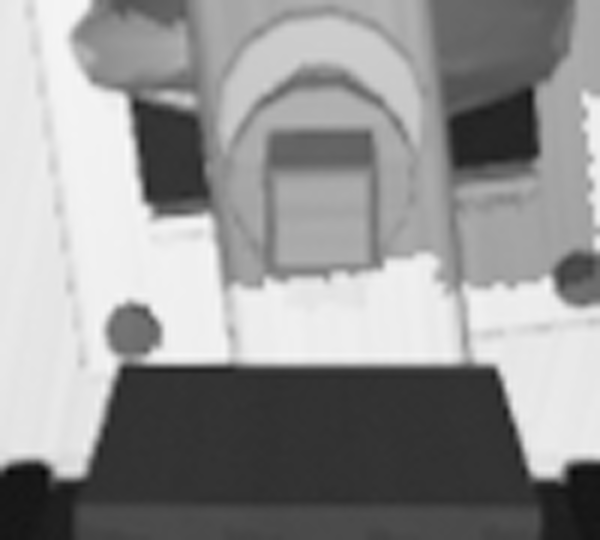

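Run:
```python
from h import *
g=cv2.cvtColor(cv2.imread('pics/w3.png'),cv2.COLOR_BGR2GRAY).astype(int)
np.set_printoptions(linewidth=250)
print(g[176:210,283]);print(g[196,268:298]);print(g[190,268:298]);print(g[215:224,270:300:10].T)
c=manip.camera_info('wrist');T=np.array(c['tool_from_camera'])
K=np.array([[c['fx'],0,c['cx']],[0,c['fy'],c['cy']],[0,0,1]])
for v in (187.5,196,204.5):
  p=cv2.undistortPoints(np.array([[[283.3,v]]]),K,np.array(c['dist_coeffs'],float))[0,0];d=T[:3,:3]@[p[0],-p[1],-1];e=T[:3,3]
  for z in(.092,.0966,.1): print(v,z,(e+d*(z-e[2])/d[2]).round(4))
```

```text
[176 176 177 177 173 140 101 100 101 102  99 109 133 155 167 170 171 169 165 164 167 172 171 169 168 170 171 170 145 134 203 229 229 229]
[156 139 154 165 166 167 130 129 159 166 166 166 166 167 167 167 168 168 167 168 169 168 166 143 120 153 167 166 161 158]
[157 165 167 167 167 150 122 137 161 166 166 166 166 167 168 167 168 169 168 169 168 170 166 143 119 153 167 166 166 167]
[[228 227 225 224 222 173  75  51  50]
 [238 238 238 238 238 198  81  50  51]
 [235 235 235 235 236 194  81  50  50]]
187.5 0.092 [0.0173 0.0018 0.092 ]
187.5 0.0966 [0.0164 0.0018 0.0966]
187.5 0.1 [0.0158 0.0019 0.1   ]
196 0.092 [0.0109 0.0018 0.092 ]
196 0.0966 [0.0099 0.0018 0.0966]
196 0.1 [0.0091 0.0019 0.1   ]
204.5 0.092 [0.0044 0.0018 0.092 ]
204.5 0.0966 [0.0033 0.0019 0.0966]
204.5 0.1 [0.0024 0.0019 0.1   ]
```

Emit:
{"op": "arm_command", "data": {
  "targets": [
    [0.029, 0.006, 0, 0, 0, 0],
    [0.029, 0.006, 0.08, 0, 0, 0],
    [0, 0, 0.08, 0, 0, 0],
    [0, 0, 0, 0, 0, 0],
    [0, 0, 0, 0, 0, 0]
  ]
}}

```text
clock: 8.5
eef_pos: [0.5128, 0.0707, 0.2974]
eef_rot: [0.0, 0.625, 0.781, -0.0]
wrist_force: [-0.6, -0.1, -3.0]
opening: 0.0316
finger_force: 45.0
```

Run:
```python
from h import *
st();snap('wrist','w4.png');st()
g=cv2.cvtColor(cv2.imread('pics/w4.png'),cv2.COLOR_BGR2GRAY).astype(int)
np.set_printoptions(linewidth=250)
print(g[185:226,281]);print(g[208,262:304]);print(g[214,262:304])
```

```text
t8.50 pos [0.5128 0.0707 0.2974] xyaw102.65 zax [ 0. -0. -1.] F [-0.65 -0.1  -3.  ] M [ 0.1  -0.13  0.08] op0.0316 ff45.0 j7 0.01
t8.55 pos [0.5129 0.0707 0.2976] xyaw102.65 zax [ 0. -0. -1.] F [-0.18 -0.04 -4.12] M [ 0.08 -0.09 -0.01] op0.0317 ff45.0 j7 0.01
[169 138 137 134 114 104 116 154 171 170 173 173 172 160 126 100 100 101 100 101  97  96 110 131 150 163 167 168 167 164 161 161 166 168 167 130  65  50  51  50  50]
[159 164 164 164 164 131 120 125 126 126 127 127 127 128 130 129 130 130 130 131 132 132 131 134 127 127 154 164 164 164 164 163 156 159 164 168 167 160 149 126 150 164]
[197 170 160 163 163 140 125 145 161 165 164 164 164 164 164 164 164 163 165 164 163 164 164 156 135 129 154 164 164 164 169 220 236 236 197 164 168 165 181 171 138 152]
```

Run:
```python
from h import *
st();c=manip.camera_info('wrist');T=np.array(c['tool_from_camera'])
K=np.array([[c['fx'],0,c['cx']],[0,c['fy'],c['cy']],[0,0,1]])
for z in(.072,.0745,.077):
  o=[]
  for px in((277.3,208.2),(269.2,214),(285.4,214)):
    p=cv2.undistortPoints(np.array([[px]]),K,np.array(c['dist_coeffs'],float))[0,0];d=T[:3,:3]@[p[0],-p[1],-1];e=T[:3,3];o.append((e+d*(z-e[2])/d[2])[:2].round(4).tolist())
  print(z,o,'ctr x',o[0][0]-.0059)
```

```text
t8.55 pos [0.5129 0.0707 0.2976] xyaw102.65 zax [ 0. -0. -1.] F [-0.18 -0.04 -4.12] M [ 0.08 -0.09 -0.01] op0.0317 ff45.0 j7 0.01
0.072 [[0.0068, -0.0024], [0.0026, -0.0081], [0.0026, 0.0031]] ctr x 0.0008999999999999998
0.0745 [[0.0061, -0.0025], [0.0019, -0.0081], [0.0019, 0.0032]] ctr x 0.00020000000000000052
0.077 [[0.0055, -0.0025], [0.0013, -0.0082], [0.0013, 0.0032]] ctr x -0.0004000000000000002
```

Emit:
{"op": "arm_command", "data": {
  "targets": [
    [-0.006, -0.017, 0, 0, 0, 0.0],
    [0, 0, 0, 0, 0, 0],
    [0, 0, 0, 0, 0, 0],
    [0, 0, 0, 0, 0, 0]
  ]
}}

```text
clock: 9.05
eef_pos: [0.5105, 0.0694, 0.2974]
eef_rot: [0.0, 0.625, 0.781, 0.0]
wrist_force: [0.1, -0.2, -4.2]
opening: 0.032
finger_force: 45.0
```

Run:
```python
from h import *
st();snap('wrist','w5.png');snap('side','s5.png');st()
g=cv2.cvtColor(cv2.imread('pics/w5.png'),cv2.COLOR_BGR2GRAY).astype(int)
np.set_printoptions(linewidth=250)
print(g[185:226,281]);print(g[208,262:304]);print(g[214,262:304])
w=cv2.imread('pics/w5.png')[150:260,220:340];s5=cv2.imread('pics/s5.png')[150:260,230:350]
cv2.imwrite('pics/v5.png',cv2.resize(np.hstack([w,s5]),None,fx=3.3,fy=3.3,interpolation=cv2.INTER_CUBIC))
```

```text
t9.05 pos [0.5105 0.0694 0.2974] xyaw102.66 zax [ 0. -0. -1.] F [ 0.13 -0.21 -4.16] M [ 0.09 -0.08 -0.04] op0.0320 ff45.0 j7 0.01
t9.15 pos [0.5105 0.0694 0.2974] xyaw102.67 zax [ 0. -0. -1.] F [ 0.17 -0.79 -4.54] M [ 0.08 -0.1   0.01] op0.0318 ff45.0 j7 0.01
[130 134 135 124 111 114 153 173 173 173 173 173 161 127 101 101 102 102 102 101  99 109 131 149 162 167 167 167 164 161 161 166 169 168 165 129  66  51  51  51  50]
[150 133 141 156 163 164 163 163 157 126 130 144 146 146 147 148 149 149 149 149 151 151 151 151 152 152 153 146 124 136 158 162 163 163 164 155 159 164 168 166 158 145]
[216 154 138 190 181 163 163 164 164 127 124 152 161 161 161 161 161 161 161 161 161 161 161 161 161 161 162 149 123 135 157 163 163 162 160 165 165 163 165 167 162 152]
```

View pics/v5.png

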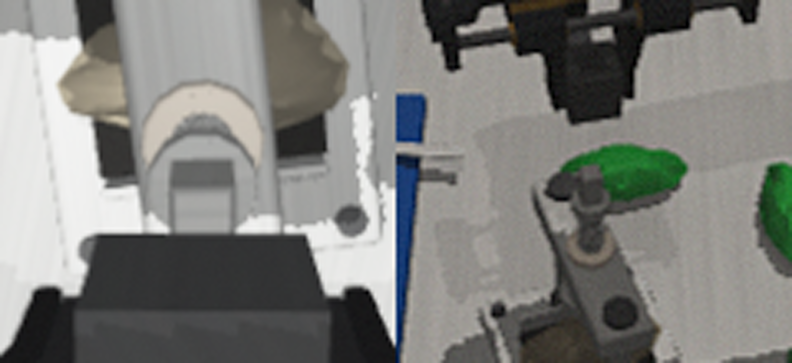

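The left pane shows the square centred and parallel with the hub (columns 272–290 against hub centre 281). Now descending.

Emit:
{"op": "arm_command", "data": {
  "targets": [
    [0, 0, 0.1, 0, 0, 0],
    [0, 0, 0.1, 0, 0, 0],
    [0, 0, 0.1, 0, 0, 0],
    [0, 0, 0.08, 0, 0, 0],
    [0, 0, 0.02, 0, 0, 0],
    [0, 0, 0, 0, 0, 0]
  ]
}}

```text
clock: 9.9
eef_pos: [0.5105, 0.0695, 0.2374]
eef_rot: [0.0, 0.625, 0.781, 0.0]
wrist_force: [0.2, -0.5, -3.3]
opening: 0.0318
finger_force: 45.0
```

Emit:
{"op": "arm_command", "data": {
  "targets": [
    [0, 0, 0.014, 0, 0, 0],
    [0, 0, 0.014, 0, 0, 0],
    [0, 0, 0, 0, 0, 0]
  ]
}}

```text
clock: 10.28
eef_pos: [0.5104, 0.0694, 0.2331]
eef_rot: [0.0, 0.625, 0.781, -0.0]
wrist_force: [0.3, -0.1, -2.8]
opening: 0.0314
finger_force: 45.0
```

Emit:
{"op": "arm_command", "data": {
  "targets": [
    [0, 0, 0.014, 0, 0, 0],
    [0, 0, 0.007, 0, 0, 0],
    [0, 0, 0, 0, 0, 0]
  ]
}}

```text
clock: 10.65
eef_pos: [0.5104, 0.0694, 0.2299]
eef_rot: [-0.0, 0.625, 0.781, -0.0]
wrist_force: [-0.2, -0.7, -4.3]
opening: 0.0319
finger_force: 45.0
```

Emit:
{"op": "arm_command", "data": {
  "targets": [
    [0, 0, 0.01, 0, 0, 0],
    [0, 0, 0.01, 0, 0, 0],
    [0, 0, 0, 0, 0, 0]
  ]
}}

```text
clock: 11.02
eef_pos: [0.5103, 0.0694, 0.2269]
eef_rot: [-0.0, 0.625, 0.781, -0.0]
wrist_force: [0.3, 0.1, -4.7]
opening: 0.0316
finger_force: 45.0
```

Emit:
{"op": "arm_command", "data": {
  "targets": [
    [0, 0, 0.01, 0, 0, 0],
    [0, 0, 0.01, 0, 0, 0],
    [0, 0, 0, 0, 0, 0]
  ]
}}

```text
clock: 11.4
eef_pos: [0.5103, 0.0694, 0.2239]
eef_rot: [-0.0, 0.625, 0.781, -0.0]
wrist_force: [0.9, -0.8, -3.3]
opening: 0.0315
finger_force: 45.0
```

Run:
```python
from h import *
st()
```

```text
t11.40 pos [0.5103 0.0694 0.2239] xyaw102.67 zax [-0. -0. -1.] F [ 0.86 -0.8  -3.32] M [-0.01 -0.1  -0.04] op0.0315 ff45.0 j7 -0.01
```

Emit:
{"op": "arm_command", "data": {
  "targets": [
    [0, 0, 0.013, 0, 0, 0],
    [0, 0, 0.013, 0, 0, 0],
    [0, 0, 0.013, 0, 0, 0],
    [0, 0, 0, 0, 0, 0]
  ]
}}

```text
clock: 11.9
eef_pos: [0.5103, 0.0694, 0.2179]
eef_rot: [-0.0, 0.625, 0.781, -0.0]
wrist_force: [-0.1, -0.6, -2.7]
opening: 0.0316
finger_force: 45.0
```

Emit:
{"op": "arm_command", "data": {
  "targets": [
    [0, 0, 0.013, 0, 0, 0],
    [0, 0, 0.013, 0, 0, 0],
    [0, 0, 0.013, 0, 0, 0],
    [0, 0, 0, 0, 0, 0]
  ]
}}

```text
clock: 12.4
eef_pos: [0.5103, 0.0694, 0.2121]
eef_rot: [-0.0, 0.625, 0.781, -0.0]
wrist_force: [1.3, 0.7, -4.3]
opening: 0.0319
finger_force: 45.0
```

Emit:
{"op": "arm_command", "data": {
  "targets": [
    [0, 0, 0.01, 0, 0, 0],
    [0, 0, 0.01, 0, 0, 0],
    [0, 0, 0, 0, 0, 0]
  ]
}}

```text
clock: 12.78
eef_pos: [0.5105, 0.0694, 0.2095]
eef_rot: [0.0, 0.625, 0.781, 0.0]
wrist_force: [-0.2, 0.2, -2.2]
opening: 0.0318
finger_force: 45.0
```

Emit:
{"op": "arm_command", "data": {
  "targets": [
    [0, 0, 0.01, 0, 0, 0],
    [0, 0, 0.01, 0, 0, 0],
    [0, 0, 0, 0, 0, 0]
  ]
}}

```text
clock: 13.15
eef_pos: [0.5109, 0.0695, 0.2093]
eef_rot: [0.001, 0.625, 0.781, -0.0]
wrist_force: [-5.2, -1.5, 14.1]
opening: 0.0318
finger_force: 45.0
```

Emit:
{"op": "arm_command", "data": {
  "targets": [
    [0, 0, 0.008, 0, 0, 0],
    [0, 0, 0, 0, 0, 0],
    [0, 0, 0, 0, 0, 0]
  ]
}}

```text
clock: 13.52
eef_pos: [0.5111, 0.0696, 0.2092]
eef_rot: [0.001, 0.625, 0.781, -0.0]
wrist_force: [-7.8, -1.2, 20.4]
opening: 0.0319
finger_force: 45.0
```

Emit:
{"op": "arm_command", "data": {
  "targets": [
    [0, 0, -0.02, 0, 0, 0],
    [0, 0, 0, 0, 0, 0],
    [0, 0, 0, 0, 0, 0],
    [0, 0, 0, 0, 0, 0]
  ],
  "fingers": 0.62
}}

```text
clock: 14.02
eef_pos: [0.5103, 0.0694, 0.2078]
eef_rot: [-0.0, 0.625, 0.781, -0.0]
wrist_force: [-1.3, -0.4, -0.3]
opening: 0.053
finger_force: 0.0
```

Run:
```python
from h import *
st();s=snap('side','s6.png');t=snap('top','t6.png');w=snap('wrist','w6.png')
a=cv2.resize(s[145:265,240:360],(390,390),interpolation=cv2.INTER_CUBIC);b=cv2.resize(w[180:420,160:400],(390,390))
cv2.imwrite('pics/v6.png',np.hstack([a,b])[:,:,::-1])
```

```text
t14.03 pos [0.5103 0.0694 0.2078] xyaw102.67 zax [-0.001  0.    -1.   ] F [-1.29 -0.41 -0.27] M [-0.   -0.12  0.03] op0.0530 ff0.0 j7 -0.02
```

View pics/v6.png

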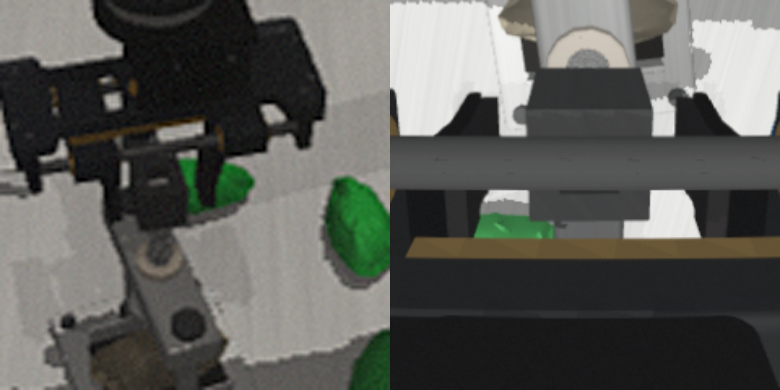

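The hub sits directly on the thread with no shoulder or square showing, so it is seated. Contact height implies a square top of 0.2276, which is inside the given range. Next I move to the knob.

Emit:
{"op": "arm_command", "data": {
  "targets": [
    [0, 0, -0.26, 0, 0, 0],
    [0, 0, -0.26, 0, 0, 0],
    [-0.196, 0, 0, 0, 0, 0],
    [-0.196, 0, 0, 0, 0, 0],
    [0, 0, 0, 0, 0, 0],
    [0, 0, 0.193, 0, 0, 0],
    [0, 0, 0.193, 0, 0, 0],
    [0, 0, 0, 0, 0, 0]
  ]
}}

```text
clock: 15.18
eef_pos: [0.5216, 0.0131, 0.2263]
eef_rot: [-0.002, 0.624, 0.781, -0.001]
wrist_force: [-0.1, 0.5, 0.9]
opening: 0.0539
finger_force: 0.0
```

Emit:
{"op": "arm_command", "data": {
  "targets": [
    [0, 0, 0, 0, 0, 0],
    [0, 0, 0, 0, 0, 0],
    [0, 0, 0, 0, 0, 0],
    [0, 0, 0, 0, 0, 0],
    [0, 0, 0, 0, 0, 0]
  ],
  "fingers": 0,
  "force": 40
}}

```text
clock: 15.8
eef_pos: [0.5236, 0.012, 0.2286]
eef_rot: [0.0, 0.625, 0.781, 0.0]
wrist_force: [0.8, -0.4, 1.3]
opening: 0.022
finger_force: 40.0
```

Run:
```python
from h import *
s=st()
# clockwise circle rows (22.5deg each): offsets in tool frame
c=np.array([.5100,.0706]);p=np.array(s['eef_pos'][:2]);print('r',np.linalg.norm(p-c),np.degrees(np.arctan2(*(p-c)[::-1])))
X=q(s['eef_rot']).as_matrix();r=.060
a0=np.radians(-77.33)
for k in range(16):
    a=a0-np.radians(22.5)*np.array([k,k+1]);d=r*np.array([np.cos(a[1])-np.cos(a[0]),np.sin(a[1])-np.sin(a[0]),0]);d[2]=-.001
    print(k,(X.T@d/.15).round(3))
```

```text
t15.80 pos [0.5236 0.012  0.2286] xyaw102.66 zax [ 0.001 -0.    -1.   ] F [ 0.78 -0.42  1.34] M [-0.03 -0.16  0.06] op0.0220 ff40.0 j7 0.09
r 0.06011281391374272 -76.92327895588558
0 [ 0.03  -0.153  0.007]
1 [ 0.087 -0.13   0.007]
2 [ 0.13  -0.087  0.007]
3 [ 0.153 -0.03   0.007]
4 [0.153 0.03  0.007]
5 [0.13  0.087 0.007]
6 [0.087 0.13  0.007]
7 [0.03  0.153 0.007]
8 [-0.03   0.153  0.007]
9 [-0.087  0.13   0.007]
10 [-0.13   0.087  0.007]
11 [-0.153  0.03   0.007]
12 [-0.153 -0.03   0.007]
13 [-0.13  -0.087  0.007]
14 [-0.087 -0.13   0.007]
15 [-0.03  -0.153  0.007]
```

Emit:
{"op": "arm_command", "data": {
  "targets": [
    [0.03, -0.153, 0.007, 0, 0, 0],
    [0.087, -0.13, 0.007, 0, 0, 0],
    [0.13, -0.087, 0.007, 0, 0, 0],
    [0.153, -0.03, 0.007, 0, 0, 0]
  ]
}}

```text
clock: 16.3
eef_pos: [0.4525, 0.0543, 0.2255]
eef_rot: [0.003, 0.626, 0.78, -0.001]
wrist_force: [0.4, -5.3, 4.8]
opening: 0.022
finger_force: 40.0
```

Emit:
{"op": "arm_command", "data": {
  "targets": [
    [0, 0, 0, 0, 0, 0],
    [0, 0, 0, 0, 0, 0]
  ]
}}

```text
clock: 16.55
eef_pos: [0.4521, 0.0567, 0.2254]
eef_rot: [0.001, 0.625, 0.781, -0.0]
wrist_force: [-2.9, -2.1, 8.3]
opening: 0.022
finger_force: 40.0
```

```bash
cat >> h.py <<'E'
def pol():
    s=st();c=np.array([.5100,.0706]);d=np.array(s['eef_pos'][:2])-c;a=np.arctan2(d[1],d[0]);f=np.array(s['wrist_force']);cw=np.array([np.sin(a),-np.cos(a)])
    print('r %.4f ang %.1f Fcw %.2f Frad %.2f'%(np.linalg.norm(d),np.degrees(a),f[:2]@cw,f[:2]@d/np.linalg.norm(d)))
E
python3 -c "from h import *;pol()"
```

```text
t16.55 pos [0.4521 0.0567 0.2254] xyaw102.65 zax [ 0.001 -0.002 -1.   ] F [-2.87 -2.06  8.26] M [-0.45  0.19 -0.02] op0.0220 ff40.0 j7 0.12
r 0.0595 ang -166.5 Fcw -1.34 Frad 3.27
```

Emit:
{"op": "arm_command", "data": {
  "targets": [
    [0.153, 0.03, 0.006, 0, 0, 0],
    [0.13, 0.087, 0.006, 0, 0, 0],
    [0.087, 0.13, 0.006, 0, 0, 0],
    [0.03, 0.153, 0.007, 0, 0, 0],
    [-0.03, 0.153, 0.007, 0, 0, 0],
    [-0.087, 0.13, 0.007, 0, 0, 0],
    [-0.13, 0.087, 0.007, 0, 0, 0],
    [-0.153, 0.03, 0.007, 0, 0, 0]
  ]
}}

```text
clock: 17.55
eef_pos: [0.5688, 0.0871, 0.2173]
eef_rot: [-0.002, 0.623, 0.782, 0.002]
wrist_force: [-4.1, 4.4, 6.9]
opening: 0.0222
finger_force: 40.0
```

```bash
python3 -c "from h import *;pol()"
```

```text
t17.55 pos [0.5688 0.0871 0.2173] xyaw102.86 zax [-0.001  0.005 -1.   ] F [-4.14  4.42  6.87] M [ 0.91  1.36 -0.09] op0.0222 ff40.0 j7 -0.13
r 0.0611 ang 15.6 Fcw -5.37 Frad -2.79
```

Emit:
{"op": "arm_command", "data": {
  "targets": [
    [-0.153, -0.03, 0.007, 0, 0, 0],
    [-0.13, -0.087, 0.007, 0, 0, 0],
    [-0.087, -0.13, 0.007, 0, 0, 0],
    [-0.03, -0.153, 0.007, 0, 0, 0]
  ]
}}

```text
clock: 18.05
eef_pos: [0.5259, 0.0129, 0.2131]
eef_rot: [0.001, 0.625, 0.781, 0.003]
wrist_force: [4.3, 4.5, 1.9]
opening: 0.022
finger_force: 40.0
```

```bash
python3 -c "from h import *;pol()"
```

```text
t18.05 pos [0.5259 0.0129 0.2131] xyaw102.67 zax [ 0.006  0.004 -1.   ] F [4.25 4.51 1.87] M [ 1.15 -1.27 -0.01] op0.0220 ff40.0 j7 0.07
r 0.0599 ang -74.6 Fcw -5.30 Frad -3.22
```

Emit:
{"op": "arm_command", "data": {
  "targets": [
    [0.03, -0.153, 0.007, 0, 0, 0],
    [0.087, -0.13, 0.007, 0, 0, 0],
    [0.13, -0.087, 0.007, 0, 0, 0],
    [0.153, -0.03, 0.007, 0, 0, 0]
  ]
}}

```text
clock: 18.55
eef_pos: [0.4527, 0.054, 0.2094]
eef_rot: [0.003, 0.626, 0.78, -0.001]
wrist_force: [0.4, -5.8, 9.3]
opening: 0.0219
finger_force: 40.0
```

```bash
python3 -c "from h import *;pol()"
```

```text
t18.55 pos [0.4527 0.054  0.2094] xyaw102.45 zax [ 0.003 -0.006 -1.   ] F [ 0.4  -5.82  9.33] M [-1.4  -0.62  0.03] op0.0219 ff40.0 j7 0.12
r 0.0597 ang -163.9 Fcw -5.71 Frad 1.24
```

Emit:
{"op": "arm_command", "data": {
  "targets": [
    [0.153, 0.03, 0.007, 0, 0, 0],
    [0.13, 0.087, 0.007, 0, 0, 0]
  ]
}}

```text
clock: 18.8
eef_pos: [0.4581, 0.102, 0.2072]
eef_rot: [0.0, 0.625, 0.78, -0.002]
wrist_force: [-6.0, -3.3, 12.1]
opening: 0.0224
finger_force: 40.0
```

```bash
python3 -c "from h import *;pol()"
```

```text
t18.80 pos [0.4581 0.102  0.2072] xyaw102.59 zax [-0.003 -0.004 -1.   ] F [-6.05 -3.29 12.06] M [-0.97  0.72 -0.02] op0.0224 ff40.0 j7 -0.01
r 0.0607 ang 148.8 Fcw -5.94 Frad 3.47
```

Emit:
{"op": "arm_command", "data": {
  "targets": [
    [0.087, 0.13, 0.007, 0, 0, 0],
    [0.03, 0.153, 0.007, 0, 0, 0]
  ]
}}

```text
clock: 19.05
eef_pos: [0.4963, 0.1309, 0.2049]
eef_rot: [-0.001, 0.624, 0.781, -0.001]
wrist_force: [-6.7, -1.1, 10.9]
opening: 0.0223
finger_force: 40.0
```

```bash
python3 -c "from h import *;pol()"
```

```text
t19.05 pos [0.4963 0.1309 0.2049] xyaw102.76 zax [-0.002 -0.    -1.   ] F [-6.66 -1.08 10.85] M [-0.62  1.2  -0.03] op0.0223 ff40.0 j7 -0.17
r 0.0618 ang 102.8 Fcw -6.73 Frad 0.42
```

Emit:
{"op": "arm_command", "data": {
  "targets": [
    [-0.03, 0.153, 0.005, 0, 0, 0],
    [-0.087, 0.13, 0.005, 0, 0, 0]
  ]
}}

```text
clock: 19.3
eef_pos: [0.5417, 0.1238, 0.203]
eef_rot: [-0.002, 0.624, 0.782, 0.0]
wrist_force: [-6.2, -0.3, 9.2]
opening: 0.0222
finger_force: 40.0
```

```bash
python3 -c "from h import *;pol()"
```

```text
t19.30 pos [0.5417 0.1238 0.203 ] xyaw102.84 zax [-0.003  0.002 -1.   ] F [-6.19 -0.3   9.23] M [-0.14  1.64 -0.03] op0.0222 ff40.0 j7 -0.22
r 0.0620 ang 59.2 Fcw -5.16 Frad -3.42
```

Emit:
{"op": "arm_command", "data": {
  "targets": [
    [-0.13, 0.087, 0.006, 0, 0, 0],
    [-0.153, 0.03, 0.006, 0, 0, 0]
  ]
}}

```text
clock: 19.55
eef_pos: [0.5688, 0.0871, 0.2013]
eef_rot: [-0.002, 0.624, 0.782, 0.002]
wrist_force: [-3.5, 3.9, 8.2]
opening: 0.022
finger_force: 40.0
```

```bash
python3 -c "from h import *;pol()"
```

```text
t19.55 pos [0.5688 0.0871 0.2013] xyaw102.85 zax [-0.001  0.005 -1.   ] F [-3.52  3.93  8.2 ] M [ 0.86  1.39 -0.01] op0.0220 ff40.0 j7 -0.17
r 0.0611 ang 15.7 Fcw -4.73 Frad -2.33
```

Emit:
{"op": "arm_command", "data": {
  "targets": [
    [-0.153, -0.03, 0.006, 0, 0, 0],
    [-0.13, -0.087, 0.006, 0, 0, 0]
  ]
}}

```text
clock: 19.8
eef_pos: [0.5625, 0.0412, 0.1995]
eef_rot: [-0.001, 0.624, 0.781, 0.003]
wrist_force: [0.3, 6.5, 2.3]
opening: 0.022
finger_force: 40.0
```

```bash
python3 -c "from h import *;pol()"
```

```text
t19.80 pos [0.5625 0.0412 0.1995] xyaw102.78 zax [ 0.003  0.006 -1.   ] F [0.27 6.51 2.27] M [ 1.46 -0.04 -0.02] op0.0220 ff40.0 j7 -0.07
r 0.0602 ang -29.2 Fcw -5.82 Frad -2.94
```

Emit:
{"op": "arm_command", "data": {
  "targets": [
    [-0.087, -0.13, 0.006, 0, 0, 0],
    [-0.03, -0.153, 0.006, 0, 0, 0]
  ]
}}

```text
clock: 20.05
eef_pos: [0.526, 0.0131, 0.1975]
eef_rot: [0.001, 0.625, 0.781, 0.004]
wrist_force: [6.1, 4.7, 0.7]
opening: 0.0218
finger_force: 40.0
```

```bash
python3 -c "from h import *;pol()"
```

```text
t20.05 pos [0.526  0.0131 0.1975] xyaw102.67 zax [ 0.007  0.004 -1.   ] F [6.09 4.7  0.74] M [ 1.22 -1.58  0.03] op0.0218 ff40.0 j7 0.04
r 0.0597 ang -74.4 Fcw -7.13 Frad -2.89
```

Emit:
{"op": "arm_command", "data": {
  "targets": [
    [0.03, -0.153, 0.006, 0, 0, 0],
    [0.087, -0.13, 0.006, 0, 0, 0]
  ]
}}

```text
clock: 20.3
eef_pos: [0.4815, 0.0183, 0.196]
eef_rot: [0.004, 0.626, 0.78, 0.003]
wrist_force: [9.6, -1.6, -1.4]
opening: 0.0219
finger_force: 40.0
```

```bash
python3 -c "from h import *;pol()"
```

```text
t20.30 pos [0.4815 0.0183 0.196 ] xyaw102.55 zax [ 0.009 -0.    -1.   ] F [ 9.65 -1.65 -1.42] M [-0.18 -2.52 -0.02] op0.0219 ff40.0 j7 0.14
r 0.0595 ang -118.6 Fcw -9.26 Frad -3.17
```

Emit:
{"op": "arm_command", "data": {
  "targets": [
    [0, 0, 0, 0, 0, 0],
    [0, 0, 0, 0, 0, 0]
  ]
}}

```text
clock: 20.55
eef_pos: [0.4799, 0.0193, 0.1957]
eef_rot: [0.002, 0.625, 0.781, 0.001]
wrist_force: [4.2, -1.4, 2.6]
opening: 0.0222
finger_force: 40.0
```

```bash
python3 -c "from h import *;pol()"
```

```text
t20.55 pos [0.4799 0.0193 0.1957] xyaw102.62 zax [ 0.004 -0.    -1.   ] F [ 4.18 -1.44  2.64] M [-0.17 -1.31 -0.  ] op0.0222 ff40.0 j7 0.13
r 0.0595 ang -120.4 Fcw -4.33 Frad -0.87
```

Emit:
{"op": "arm_command", "data": {
  "targets": [
    [0.1, -0.065, 0.006, 0, 0, 0]
  ]
}}

```text
clock: 20.68
eef_pos: [0.4683, 0.0286, 0.1951]
eef_rot: [0.003, 0.626, 0.78, 0.0]
wrist_force: [5.3, -8.6, 5.3]
opening: 0.0222
finger_force: 40.0
```

```bash
python3 -c "from h import *;pol()"
```

```text
t20.68 pos [0.4683 0.0286 0.1951] xyaw102.49 zax [ 0.005 -0.003 -1.   ] F [ 5.34 -8.58  5.34] M [-1.85 -1.66  0.04] op0.0222 ff40.0 j7 0.14
r 0.0592 ang -134.8 Fcw -9.83 Frad 2.32
```

Emit:
{"op": "arm_command", "data": {
  "targets": [
    [0, 0, 0, 0, 0, 0],
    [0, 0, 0, 0, 0, 0]
  ]
}}

```text
clock: 20.92
eef_pos: [0.4669, 0.0299, 0.195]
eef_rot: [0.002, 0.625, 0.78, -0.0]
wrist_force: [2.4, -4.9, 6.0]
opening: 0.0218
finger_force: 40.0
```

```bash
python3 -c "from h import *;pol()"
```

```text
t20.93 pos [0.4669 0.0299 0.195 ] xyaw102.57 zax [ 0.003 -0.003 -1.   ] F [ 2.39 -4.94  5.96] M [-1.09 -1.    0.01] op0.0218 ff40.0 j7 0.14
r 0.0593 ang -136.7 Fcw -5.23 Frad 1.66
```

About 95 N is estimated from both the moving force (+4 N) and the held force (+3.5–4 N). I'm releasing the knob to re-grip the hub.

Emit:
{"op": "arm_command", "data": {
  "targets": [
    [0, 0, 0, 0, 0, 0],
    [0, 0, 0, 0, 0, 0],
    [0, 0, 0, 0, 0, 0],
    [0, 0, -0.19, 0, 0, 0],
    [0, 0, -0.19, 0, 0, 0],
    [0, 0, 0, 0, 0, 0]
  ],
  "fingers": 0.62
}}

```text
clock: 21.68
eef_pos: [0.4662, 0.0328, 0.2524]
eef_rot: [0.001, 0.625, 0.781, 0.001]
wrist_force: [0.6, -0.2, -0.4]
opening: 0.0532
finger_force: 0.0
```

Emit:
{"op": "arm_command", "data": {
  "targets": [
    [0, 0, 0, 0, 0, 0.0549],
    [0, 0, 0, 0, 0, 0.0549],
    [0, 0, 0, 0, 0, 0.0549],
    [0, 0, 0, 0, 0, 0.0549],
    [0, 0, 0, 0, 0, 0.0549],
    [0, 0, 0, 0, 0, 0.0549],
    [0, 0, 0, 0, 0, 0],
    [0, 0, 0, 0, 0, 0]
  ]
}}

```text
clock: 22.68
eef_pos: [0.4648, 0.0324, 0.2503]
eef_rot: [-0.0, 0.929, 0.371, -0.001]
wrist_force: [-0.3, 0.6, -0.2]
opening: 0.0537
finger_force: 0.0
```

Run:
```python
from h import *
s=st();snap('wrist','w7.png');im=snap('top','t7.png')
X=q(s['eef_rot']).as_matrix();print((X.T@(np.array([.5104,.071,s['eef_pos'][2]])-s['eef_pos'])/.15).round(3))
C=cam('wrist',s);print(proj(C,[.5104,.071,.201]))
cv2.imwrite('pics/v7.png',cv2.imread('pics/w7.png'))
```

```text
t22.68 pos [0.4648 0.0324 0.2503] xyaw43.54 zax [-0.001  0.    -1.   ] F [-0.26  0.56 -0.15] M [ 0.01 -0.05 -0.06] op0.0537 ff0.0 j7 -0.83
[ 0.398  0.023 -0.   ]
[[286.71101861 131.06641795]]
```

View pics/v7.png

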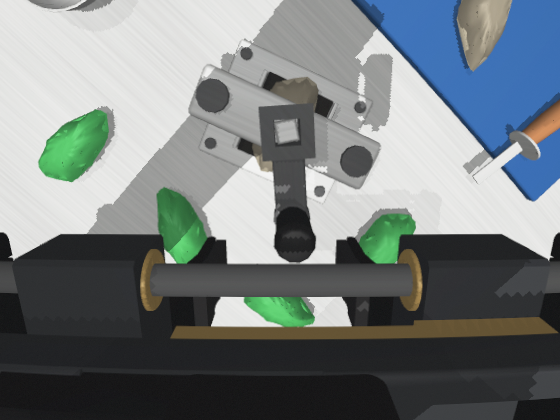

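The view shows the hub still on the square, centred at (288,132), turned about 3° anticlockwise of the tool. Its square end is visible inside the hole. I'll shift, turn -3°, descend and grip.

Emit:
{"op": "arm_command", "data": {
  "targets": [
    [0.195, 0.014, 0, 0, 0, 0],
    [0.195, 0.014, 0, 0, 0, -0.0],
    [0, 0, 0, 0, 0, -0.018],
    [0, 0, 0, 0, 0, 0],
    [0, 0, 0.17, 0, 0, 0],
    [0, 0, 0.17, 0, 0, 0],
    [0, 0, 0.16, 0, 0, 0],
    [0, 0, 0, 0, 0, 0]
  ]
}}

```text
clock: 23.78
eef_pos: [0.5092, 0.0687, 0.1745]
eef_rot: [-0.0, 0.919, 0.395, -0.002]
wrist_force: [0.2, -0.7, 0.0]
opening: 0.0542
finger_force: 0.0
```

```bash
python3 -c "from h import *;st()"
```

```text
t23.77 pos [0.5092 0.0687 0.1745] xyaw46.57 zax [-0.003 -0.001 -1.   ] F [ 0.18 -0.74  0.02] M [ 0.01 -0.06 -0.02] op0.0542 ff0.0 j7 -1.10
```

Emit:
{"op": "arm_command", "data": {
  "targets": [
    [0, 0, 0, 0, 0, 0],
    [0, 0, 0, 0, 0, 0],
    [0, 0, 0, 0, 0, 0],
    [0, 0, 0, 0, 0, 0],
    [0, 0, 0, 0, 0, 0]
  ],
  "fingers": 0,
  "force": 35
}}

```text
clock: 24.4
eef_pos: [0.5105, 0.0704, 0.1767]
eef_rot: [-0.0, 0.918, 0.396, -0.0]
wrist_force: [-3.9, 1.3, 6.1]
opening: 0.0319
finger_force: 35.0
```

```bash
python3 -c "from h import *;st()"
```

```text
t24.40 pos [0.5105 0.0704 0.1767] xyaw46.66 zax [-0.  0. -1.] F [-3.89  1.3   6.06] M [0.37 0.76 0.03] op0.0319 ff35.0 j7 -1.10
```

Emit:
{"op": "arm_command", "data": {
  "targets": [
    [0, 0, -0.03, 0, 0, 0],
    [0, 0, -0.03, 0, 0, 0],
    [0, 0, -0.03, 0, 0, 0],
    [0, 0, -0.03, 0, 0, 0],
    [0, 0, -0.03, 0, 0, 0],
    [0, 0, -0.03, 0, 0, 0],
    [0, 0, -0.03, 0, 0, 0],
    [0, 0, -0.03, 0, 0, 0]
  ]
}}

```text
clock: 25.4
eef_pos: [0.511, 0.0687, 0.2124]
eef_rot: [0.001, 0.919, 0.395, 0.0]
wrist_force: [-0.4, -0.2, -3.7]
opening: 0.0319
finger_force: 35.0
```

```bash
python3 -c "from h import *;st()"
```

```text
t25.40 pos [0.511  0.0687 0.2124] xyaw46.56 zax [ 0.001 -0.001 -1.   ] F [-0.38 -0.21 -3.73] M [ 0.07 -0.07  0.  ] op0.0319 ff35.0 j7 -1.06
```

Emit:
{"op": "arm_command", "data": {
  "targets": [
    [0, 0, -0.2, 0, 0, 0],
    [-0.234, 0.194, -0.1, 0, 0, 0],
    [-0.234, 0.194, 0, 0, 0, 0],
    [-0.234, 0.194, 0, 0, 0, 0],
    [-0.234, 0.194, 0, 0, 0, 0],
    [-0.234, 0.194, 0, 0, 0, 0],
    [-0.234, 0.194, 0, 0, 0, 0],
    [-0.234, 0.194, 0, 0, 0, 0]
  ]
}}

```text
clock: 26.4
eef_pos: [0.4896, -0.251, 0.2572]
eef_rot: [0.0, 0.919, 0.395, -0.0]
wrist_force: [0.4, -0.2, -2.4]
opening: 0.0317
finger_force: 35.0
```

Emit:
{"op": "arm_command", "data": {
  "targets": [
    [0, 0, 0, 0, 0, 0],
    [0, 0, 0, 0, 0, 0],
    [0, 0, 0.2, 0, 0, 0],
    [0, 0, 0.25, 0, 0, 0],
    [0, 0, 0.25, 0, 0, 0],
    [0, 0, 0.25, 0, 0, 0],
    [0, 0, 0.25, 0, 0, 0],
    [0, 0, 0, 0, 0, 0]
  ]
}}

```text
clock: 27.4
eef_pos: [0.488, -0.2467, 0.0748]
eef_rot: [-0.002, 0.918, 0.397, -0.002]
wrist_force: [0.3, 1.0, -3.9]
opening: 0.0317
finger_force: 35.0
```

```bash
python3 -c "
from h import *;st();snap('top','t8.png')
g=cv2.imread('pics/t8.png');print(proj(cam('top'),[.49,-.25,0]))"
```

```text
t27.40 pos [ 0.488  -0.2467  0.0748] xyaw46.75 zax [-0.005  0.003 -1.   ] F [ 0.3   0.96 -3.92] M [ 0.06 -0.07 -0.02] op0.0317 ff35.0 j7 -0.59
[[413.31723497 235.16562326]]
```

Emit:
{"op": "arm_command", "data": {
  "targets": [
    [0, 0, 0.13, 0, 0, 0],
    [0, 0, 0.13, 0, 0, 0],
    [0, 0, 0.13, 0, 0, 0],
    [0, 0, 0, 0, 0, 0],
    [0, 0, 0.015, 0, 0, 0],
    [0, 0, 0, 0, 0, 0]
  ]
}}

```text
clock: 28.2
eef_pos: [0.4904, -0.2492, 0.0166]
eef_rot: [0.0, 0.918, 0.396, 0.0]
wrist_force: [-0.1, -0.4, -3.5]
opening: 0.0318
finger_force: 35.0
```

Emit:
{"op": "arm_command", "data": {
  "targets": [
    [0, 0, 0.012, 0, 0, 0],
    [0, 0, 0.012, 0, 0, 0],
    [0, 0, 0, 0, 0, 0]
  ]
}}

```text
clock: 28.58
eef_pos: [0.4898, -0.249, 0.0125]
eef_rot: [-0.0, 0.918, 0.396, -0.0]
wrist_force: [-1.2, 1.0, -3.5]
opening: 0.0317
finger_force: 35.0
```

Emit:
{"op": "arm_command", "data": {
  "targets": [
    [0, 0, 0.01, 0, 0, 0],
    [0, 0, 0, 0, 0, 0],
    [0, 0, 0, 0, 0, 0]
  ]
}}

```text
clock: 28.95
eef_pos: [0.4899, -0.249, 0.011]
eef_rot: [0.0, 0.918, 0.396, -0.0]
wrist_force: [-0.1, 0.4, -3.0]
opening: 0.0316
finger_force: 35.0
```

Emit:
{"op": "arm_command", "data": {
  "targets": [
    [0, 0, 0.01, 0, 0, 0],
    [0, 0, 0, 0, 0, 0],
    [0, 0, 0, 0, 0, 0]
  ]
}}

```text
clock: 29.32
eef_pos: [0.4902, -0.249, 0.0098]
eef_rot: [0.0, 0.918, 0.396, 0.0]
wrist_force: [0.3, 0.4, -0.8]
opening: 0.0319
finger_force: 35.0
```

Emit:
{"op": "arm_command", "data": {
  "targets": [
    [0, 0, 0, 0, 0, 0],
    [0, 0, 0, 0, 0, 0],
    [0, 0, 0, 0, 0, 0],
    [0, 0, 0, 0, 0, 0],
    [0, 0, -0.15, 0, 0, 0],
    [0, 0, -0.3, 0, 0, 0],
    [0, 0, -0.3, 0, 0, 0],
    [0, 0, -0.3, 0, 0, 0]
  ],
  "fingers": 0.62
}}

```text
clock: 30.32
eef_pos: [0.4903, -0.2487, 0.1701]
eef_rot: [0.001, 0.918, 0.396, 0.0]
wrist_force: [0.6, -0.2, 0.0]
opening: 0.0537
finger_force: 0.0
```

Emit:
{"op": "arm_command", "data": {
  "targets": [
    [0, 0, -0.2, 0, 0, 0],
    [0, 0, 0, 0, 0, 0],
    [0, 0, 0, 0, 0, 0],
    [0, 0, 0, 0, 0, 0]
  ]
}}

```text
clock: 30.82
eef_pos: [0.4892, -0.2486, 0.1961]
eef_rot: [-0.001, 0.918, 0.396, -0.001]
wrist_force: [0.7, -0.3, -0.1]
opening: 0.054
finger_force: 0.0
```

Run:
```python
from h import *
s=st();snap('wrist','w9.png');C=cam('wrist',s)
g=cv2.cvtColor(cv2.imread('pics/w9.png'),cv2.COLOR_BGR2GRAY)
p=proj(C,[[.4902,-.249,.034],[.449,-.2926,.065]]);print(p)
m=(g[:250]<90).astype(np.uint8);n,l,st_,c=cv2.connectedComponentsWithStats(m)
print([(a.tolist(),b.round().tolist()) for a,b in zip(st_[1:],c[1:]) if a[4]>150])
a=cv2.cvtColor(cv2.imread('pics/t0.png') if 0 else cv2.imread('pics/top0.png'),cv2.COLOR_BGR2GRAY)
b=cv2.cvtColor(snap('top','t9.png')[:,:,::-1].copy(),cv2.COLOR_BGR2GRAY)
for nm,(u,v,w,h) in dict(board=(200,95,180,80),bowl=(118,205,60,65)).items(): 
    print(nm,cv2.phaseCorrelate(np.float32(a[v:v+h,u:u+w]),np.float32(b[v:v+h,u:u+w])))
```

```text
t30.82 pos [ 0.4892 -0.2486  0.1961] xyaw46.63 zax [-0.002  0.001 -1.   ] F [ 0.74 -0.31 -0.1 ] M [-0.03 -0.06 -0.04] op0.0540 ff0.0 j7 -0.49
[[282.21652396 190.57454365]
 [282.17560626 262.93768693]]
[([349, 0, 72, 37, 837], [375.0, 15.0]), ([142, 41, 81, 97, 3751], [182.0, 87.0]), ([17, 117, 89, 78, 3062], [63.0, 159.0]), ([399, 148, 161, 102, 4434], [498.0, 217.0]), ([266, 169, 33, 5, 159], [282.0, 171.0]), ([271, 207, 23, 43, 594], [283.0, 235.0]), ([0, 232, 11, 18, 156], [4.0, 242.0]), ([33, 234, 131, 16, 1814], [103.0, 242.0]), ([201, 237, 25, 13, 242], [214.0, 244.0]), ([336, 237, 26, 13, 251], [348.0, 244.0])]
board ((-0.1748348426813493, -0.09122775990731213), 0.7130109063784281)
bowl ((-0.021911769252660918, -0.011008606089326634), 0.990037566864932)
```

The crank lies where expected (hub near pixel (282,190)). The board and bowl areas haven't shifted. Handing in.

```bash
python3 -c "
from h import *
print(manip.sign_off())"
```

```text
the job is handed in; nothing more can be done
None
```

I wound the clamp to an estimated 95 N on the oyster (worked out from the knob forces), then took the crank off and laid it flat on the counter about 0.32 m from the clamp. I handed the job in at about 31 s; sign-off gave no verdict.

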